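# Present a heat sink to the inspection camera

### The arm

A 7-joint arm with a two-finger parallel gripper is mounted at the origin on the work surface. World frame = base frame: x ahead of the robot, y to its left, z up, the work surface at z = 0. Lengths are in m, angles in rad, forces in N, time in s.
With the tool pointing down it reaches from about 0.4 to 0.85 m from the base axis. Payload 4.5 kg.
Tool frame: the origin (TCP) lies at the centre of the arm's flange, where the gripper is bolted on; the fingertips stand 173 mm ahead of it and the grasp point (between the pads) lies 155 mm ahead of it; z points along the fingers, y is the line along which they close (so a half turn about z gives the same grasp; the last joint's range is limited). The gripper opens to 85 mm and grips with 20 to 120 N. Pads are 22 mm wide; open, the fingers measure 114 mm over their backs; the gripper's body (76 mm by 85 mm) begins 54 mm behind the grasp point. The pads swing forward as they close: fully open they stand 13 mm farther back than shut.
Start: joints at [-1.215, 0.689, -0.195, 1.565, 0.157, 0.902, -0.215], TCP at [0.198, 0.593, 0.405] pointing down, gripper open.
Joint ranges: [-3.01, 3.01], [-0.46, 2.08], [-1.47, 1.51], [0.13, 2.56], [-1, 4.14], [0.04, 2.09], [-2.66, 2.66]. Speed limits (rad/s): [2.57, 2.57, 3.14, 3.14, 3.14, 3.14, 3.14].

### API

Orientations are given as a rotation vector (axis times angle).
In Python, from station import telemetry, vision, ctrl gives the robot as it stands. The module is installed in compiled form; this text tells all that it offers.
- The arm moves only by the tool jog_arm, never from a script. Its argument "increments" is one flat list of numbers, 5 for each row, row after row: the shift along the tool's x, y, z in mm, then the turn about the tool's z in rad, then the opening, from 0 (shut) to 1 (fully open). A call has 1 to 10 rows; each row is the pose to reach, as a shift and turn from the pose commanded when the call began, along the tool's axes at that moment; what a row does not reach only later rows make up. A row lasts 1/10 s, in which the tool goes at most 50 mm and 8.59 degrees, less where a joint would pass 70% of its speed; a pose out of reach is approached as far as the arm can. A call with a gripper value outside its range is refused whole. The fingers move at their own pace and stop on an object; "newtons" is the grip in N (left out, the last holds). Time passes only in rows, so rows that repeat a pose let the fingers close. It gives the time, the measured TCP pose, the force, the opening and the grip force at its end, in the units of the state.
- telemetry.state(): the state, without advancing time (a new reading comes with each control period).
- vision.get_image(name): name is "scene" or "top"; returns (picture, depth): 420x560x3 uint8, red, green, blue; 420x560 float32, m along the optical axis (not along the pixel's ray), 0 where there is no reading.
- vision.camera_params(name): a dict with "camera_matrix" (3x3 intrinsics, pixels), "dist_coeffs" ([k1, k2, p1, p2, k3] as OpenCV has them; the pictures are not rectified), "rvec" (rotation vector, rad) and "tvec" (3), from world to camera coordinates, as OpenCV has them. Camera axes: x right, y down, z forward; pixel columns grow to the right and rows downward; lengths in m; the calibration is good to about 2 mm. A picture is of the moment at which its call begins. camera_params takes no time and is no camera call.
- ctrl.job_done(): hands the job in; it is judged then, once.
The state is a dict: "time": time; "q": joint angles; "joint_velocities": joint speeds; "joint_torque": joint torques, N m; "position": TCP position; "orientation": TCP orientation; "ft_force": force on the tool from outside, world axes, zero at the start; "wrist_torque": the same for the moment, N m; "finger_gap": finger opening in m; "grasp_force": force on a finger pad.
Only numpy, scipy, OpenCV 4.12 (cv2) and the standard library are available. Lean on these libraries where they do the work, as an engineer would, in place of code of your own. Each camera call takes 0.05 s, during which the arm holds its last target. There are 200 camera calls.

### The job

Switch on the inspection lamp by pushing its toggle lever all the way over away from the robot, then take the finned heat sink out of the parts carousel and hold it up still in front of the inspection camera: flat plate side square to the lens, centred on the lens axis and 100 mm from the glass, right way up and level in the camera's picture. The program finishes while still holding it there; touch neither the camera nor its stand with anything, and leave the other parts and things where they are.

Things in the scene. Friction and masses are not known exactly. Their poses are not given: they have to be found in the camera images.
- sink_center (a point): Centre (half-way up) of the loose heat sink, bare aluminium, 24 mm deep (its x) by 44 mm wide (its y) by 50 mm tall (its z), about 90 g. Its +x side is a flat plate (8 mm thick, outer face 12 mm from the centre); six upright 3 mm fins run from the plate towards -x. Its y sides are flat (outer fins): grip there, 44 mm across. It stands upright in one of the carousel's four pockets.
- sink_face (a point): Centre of the heat sink's flat face, 12 mm from its centre along its own +x; same axes.
- sink: The heat sink as a body; origin at the centre of its underside, 25 mm below its centre; same axes.
- carousel: Round grey parts carousel, does not turn (locked), 274 mm across; origin on the table under its middle. Pocket floor 20 mm above the table, low dividers 30 mm and rim 32 mm above the table, spindle of 12 mm radius 50 mm high. Pocket centres at (+-60, +-60) mm in its axes; four parts stand in them, one each.
- lens (a point): Centre of the camera's lens glass. Axes of the camera head: it looks along its -x, y is sideways and level, z is up in the picture. The lens barrel is 46 mm across, the white head behind it 56 mm wide by 44 mm tall.
- focus (a point): Point in the air on the lens axis, 100 mm in front of the lens glass; axes of the camera head. The centre of the heat sink's flat face belongs here, with the heat sink's axes parallel to these.
- stand: Fixed stand of the inspection camera, which looks level to 30 degrees down and is stiff in its tilt: foot 110 by 120 mm, post up to the head. Origin on the table, about below the inspection point; the post stands 200 mm from it along the stand's +x, and the head's tilt axis is on the post 250 mm above the table; the lens glass is 100 mm ahead (-x) of that axis.
- lamp (a joint): Toggle lever of the inspection lamp's switch box, rad: 0 = off, leaning to the box's -x (towards the robot), 0.5 = upright, 1.0 = fully over to the box's +x = on. Light friction, stays where it is left, no spring.
- lamp_tip (a point): Centre of the ball (26 mm across) at the end of the lever, 60 mm from the lever's pivot, which is 22 mm above the table in the middle of the switch box (70 x 50 mm, 25 mm tall). Off, the ball is about 75 mm above the table and 29 mm to the box's -x of the pivot; upright it is 82 mm above the table; on, 29 mm to its +x. The axes turn with the lever: its y axis is always level, and the ball moves square to it.
- block_top (a point): Centre of the top of a plain aluminium block of the heat sink's outer size (24 x 44 x 50 mm), without fins, in the carousel. Leave it.
- transformer_top (a point): Top of a small steel transformer, about 46 x 50 x 36 mm, in the carousel. Leave it.
- capacitor_top (a point): Top of a black capacitor can, 30 mm across, 42 mm tall, in the carousel. Leave it.
- tin: Stainless screw tin, 68 mm across, 40 mm tall, origin under its centre. Leave it.
- board: Green circuit board 90 x 65 mm, up to 13 mm tall, lying on the desk; origin under its centre. Leave it.
- driver: Screwdriver 160 mm long, lying on the desk. Leave it.
Things that resemble listed ones, but are neither listed nor needed, are in the scene too. Leave any orange look-alike of the sink alone. What is shaped like the part that bears lamp but purple is not meant.

How it is judged:
On the way, in this order (a step that is already met when the one before it is completed fails the run):
1. the lamp lever is pushed over to on (value of joint lamp above 0.85 rad and height (world z) of sink_center below 0.06 m), for 0.2 s.
2. the heat sink is held by the fingers in the air, clear of the carousel (contact force between sink and the fingers above 1 N and contact force between sink and stand below 0.1 N and contact force between sink and carousel below 0.1 N and height (world z) of sink_center above 0.11 m), for 0.2 s.
At the end, for the whole second after the job is handed in: The lamp lever is on (above 0.85 rad). The heat sink is held by the fingers alone, still, right way up, the centre of its flat face within 15 mm of the point 100 mm in front of the lens, flat face towards the lens and square to it within 10 degrees, level in the picture within 10 degrees (all of step 2 and distance between sink_face and focus below 0.015 m and x of lens in the frame of sink_center above 0.05 m and angle between the x axis of sink_center and the x axis of focus, either way round below 0.18 rad and angle between the y axis of sink_center and the y axis of focus, either way round below 0.18 rad and angle between sink_center's own z axis and vertical below 1 rad and linear speed of sink below 0.02 m/s and angular speed of sink below 0.15 rad/s and value of joint lamp above 0.85 rad); the arm keeps its last pose, push and grip.
It fails at once if the camera is touched or turned (contact force between stand and anything else above 1 N or distance of lens from where it was at the start of the episode above 0.006 m).
It fails at once if another part in the carousel is shifted more than 15 mm or knocked over (distance of any of block_top, transformer_top, capacitor_top from where it was at the start of the episode above 0.015 m).
It fails at once if the tin, board or screwdriver is shifted more than 20 mm (distance of any of tin, board, driver from where it was at the start of the episode above 0.02 m).
It also fails if it takes over 48 s, if anything falls off the work surface, if the arm or the gripper's body presses on something with over 40 N, if the wrist force passes 120 N, or if a joint passes its speed limit or range.

## Working session

There is one attempt and no reset: what is moved stays moved. The work goes in short steps, Python scripts to look and compute and a tool call to move; the robot and the scene stay as the last step left them, time stands still between calls to the robot, and variables do not carry over. Pictures are saved under pics/ and viewed, at most 10 in all, crops included, and the job is handed in when it is done.

Besides the shell and the picture viewer there is one more tool, called after "Call:" as a command line: name --argument value ..., lists and objects as JSON in quotes. jog_arm: Moves the arm, as the interface text tells. Its arguments: {"type":"object","properties":{"increments":{"type":"array","items":{"type":"number"}},"newtons":{"type":"number"}},"required":["increments"]}

```bash
mkdir -p pics
cat > h.py <<'E'
import numpy as np, cv2
from station import telemetry, vision, ctrl
from scipy.spatial.transform import Rotation as R
def cam(n):
    p=vision.camera_params(n); K=np.array(p["camera_matrix"],float);d=np.array(p["dist_coeffs"],float)
    Rm=cv2.Rodrigues(np.array(p["rvec"],float))[0]; t=np.array(p["tvec"],float).ravel()
    return K,d,Rm,t
def ray(n,uv):
    K,d,Rm,t=cam(n); u=cv2.undistortPoints(np.array(uv,float).reshape(-1,1,2),K,d).reshape(-1,2)
    D=np.c_[u,np.ones(len(u))]@Rm; return -Rm.T@t, D
def onz(n,uv,z):
    o,D=ray(n,uv); return o+D*((z-o[2])/D[:,2])[:,None]
def cloud(n,dep):
    h,w=dep.shape; v,u=np.mgrid[:h,:w]; o,D=ray(n,np.c_[u.ravel(),v.ravel()])
    P=o+D*dep.reshape(-1,1); P[dep.ravel()==0]=np.nan; return P.reshape(h,w,3)
def proj(n,P):
    p=vision.camera_params(n);K,d,_,_=cam(n)
    return cv2.projectPoints(np.array(P,float).reshape(-1,1,3),np.array(p["rvec"],float),np.array(p["tvec"],float),K,d)[0].reshape(-1,2)
def tool():
    s=telemetry.state(); return np.array(s["position"]),R.from_rotvec(s["orientation"]).as_matrix(),s
def shoot(n,f):
    im,de=vision.get_image(n); cv2.imwrite(f"pics/{f}.png",im[:,:,::-1]); np.savez(f"{f}.npz",im=im,de=de); return im,de
E
python3 - <<'E'
from h import *
for n in("top","scene"):
    shoot(n,n+"0"); K,d,Rm,t=cam(n); print(n,K[0,0],-Rm.T@t,Rm[2])
p,Rm,s=tool(); print(p,Rm,s["finger_gap"],s["time"])
E
```

```text
top 446.3120206250106 [0.43340876 0.00748438 1.19194856] [ 0.1052705   0.00638288 -0.99442314]
scene 453.25040075798796 [1.39493669 0.49863515 0.88930255] [-0.70502449 -0.39364549 -0.58990142]
[0.19759728 0.59263493 0.40396141] [[-9.48705969e-01  3.16159509e-01 -3.87270432e-04]
 [ 3.16159716e-01  9.48704628e-01 -1.60099339e-03]
 [-1.38764033e-04 -1.64131129e-03 -9.99998643e-01]] 0.0855412528874644 0.1
```

View pics/top0.png

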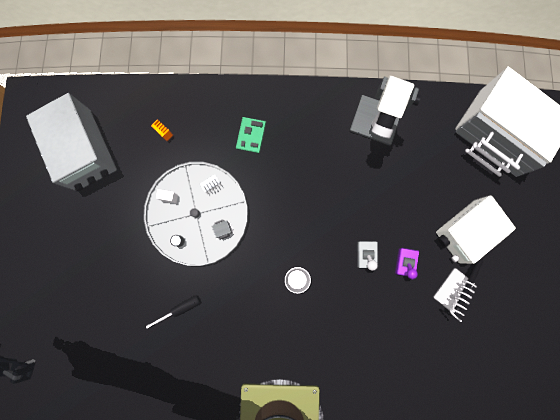

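View pics/scene0.png

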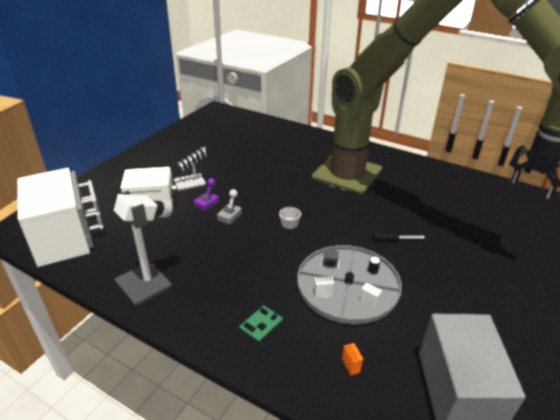

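The first pictures show these candidates for the sink, in top-view pixels:
- Finned bare part in the carousel at (212,185).
- Plain block in the carousel at (169,197), no fins.
- Orange look-alike on the desk at (161,130).
- Large white finned thing at (457,293).

I choose (212,185). For the lamp there is a grey box at (368,255) with its ball at (372,266), and a purple one at (408,262). I choose the grey one. The inspection camera is at (396,97) with its barrel at (382,130).

Run:
```python
from h import *
T=np.load("top0.npz");S=np.load("scene0.npz")
P=cloud("top",T["de"]);Q=cloud("scene",S["de"])
for nm,uv in dict(sink=(212,185),block=(169,197),ball=(372,266),box=(366,247),purp=(411,273),head=(396,97),barrel=(382,130),foot=(362,115),spindle=(195,213),tin=(297,280),board=(251,135),oven=(510,110)).items(): print(nm,P[uv[1],uv[0]].round(3))
for nm,uv in dict(headtop=(150,180),barrel=(135,205),front=(170,195)).items(): print("s",nm,Q[uv[1],uv[0]].round(3))
a=cv2.resize(T["im"][160:270,140:252],None,fx=3.5,fy=3.5,interpolation=2)
b=cv2.resize(T["im"][65:175,345:435],None,fx=3.5,fy=3.5,interpolation=2)
c=cv2.resize(S["im"][150:310,95:195],None,fx=2.4,fy=2.4,interpolation=2)
h=385;im=np.zeros((h,800,3),np.uint8)
x=0
for k in(a,b,c):
    w=min(k.shape[1],800-x);hh=min(h,k.shape[0]);im[:hh,x:x+w]=k[:hh,:w];x+=k.shape[1]
    if x>=800:break
cv2.imwrite("pics/crop1.png",im[:,:,::-1])
```

```text
sink [0.617 0.187 0.069]
block [0.583 0.296 0.072]
ball [ 0.422 -0.221  0.086]
box [ 0.47  -0.217  0.026]
purp [ 0.406 -0.32   0.084]
head [ 0.79  -0.236  0.267]
barrel [ 0.725 -0.212  0.233]
foot [ 0.83  -0.206  0.018]
spindle [0.546 0.231 0.048]
tin [ 0.379 -0.039  0.004]
board [0.769 0.096 0.002]
oven [ 0.811 -0.554  0.168]
s headtop [ 0.529 -0.474  0.098]
s barrel [ 0.817 -0.216  0.271]
s front [ 0.511 -0.414  0.05 ]
```

View pics/crop1.png

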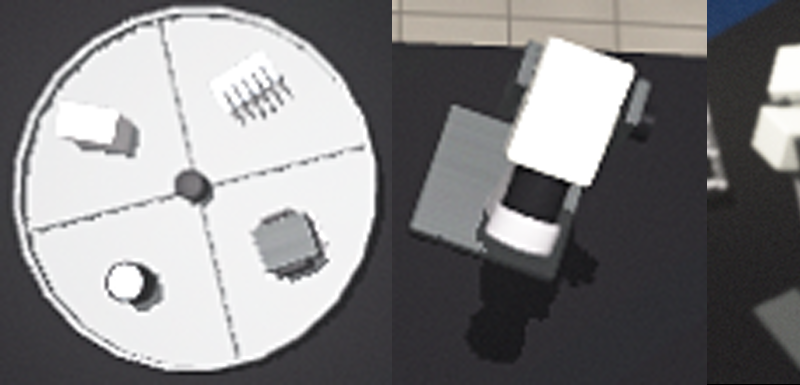

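The crop shows the finned sink in the upper-right pocket with its plate to the upper left (away from the carousel centre) and its fins to the lower right. The plain block is in the upper-left pocket. The camera head is yawed, and it looks tilted downwards.

Run:
```python
from h import *
T=np.load("top0.npz");P=cloud("top",T["de"]);im=T["im"].astype(int)
S=np.load("scene0.npz");Q=cloud("scene",S["de"])
def fit(X):
    for _ in range(4):
        c=np.median(X,0) if _==0 else X.mean(0); u,s,v=np.linalg.svd(X-X.mean(0)); n=v[2]; r=(X-X.mean(0))@n
        X=X[abs(r)<max(.002,2*r.std())]
    return X.mean(0),n*np.sign(n[2]),r.std(),len(X)
m=np.zeros(im.shape[:2],bool);m[70:120,375:420]=1
m&=(im.min(2)>225)&(P[...,2]>.2)
c,n,r,k=fit(P[m]);print("headplane",c,n,r,k,"tilt",np.degrees(np.arccos(n[2])))
cnt=max(cv2.findContours(m.astype(np.uint8),0,1)[0],key=cv2.contourArea)
rr=cv2.minAreaRect(cnt);print("rect",rr,cv2.boxPoints(rr))
bx=cv2.boxPoints(rr);o,D=ray("top",bx);X=o+D*(((c-o)@n)/(D@n))[:,None];print("corners",X.round(4),[np.linalg.norm(X[i]-X[i-1]).round(4) for i in range(4)])
print("proj head in scene",proj("scene",c))
# depth map col along head axis
for a in np.linspace(0,1,14):
    uv=np.array([399,85])*(1-a)+np.array([378,142])*a;u,v=uv.round().astype(int);print((u,v),P[v,u].round(3),im[v,u])
# foot
f=(P[...,2]>.005)&(P[...,2]<.04);f[:90]=0;f[145:]=0;f[:,:345]=0;f[:,440:]=0
print("foot",fit(P[f])[0] , cv2.minAreaRect(np.argwhere(f)[:,::-1].astype(np.float32)))
# scene white head points
g=(Q[...,2]>.15)&(Q[...,0]>.65)&(Q[...,0]<.95)&(Q[...,1]<-.1)&(Q[...,1]>-.35)
v,u=np.nonzero(g);print("scene hi pts",len(v),u.min(),u.max(),v.min(),v.max())
# lever ball, box
b=(P[...,2]>.07)&(P[...,2]<.12);b[:240]=0;b[285:]=0;b[:,:355]=0;b[:,385:]=0
print("ball",P[b].mean(0),np.argwhere(b).mean(0)[::-1],b.sum())
b=(P[...,2]>.018)&(P[...,2]<.034);b[:235]=0;b[280:]=0;b[:,:350]=0;b[:,388:]=0
rr=cv2.minAreaRect(np.argwhere(b)[:,::-1].astype(np.float32));print("box",rr,onz("top",cv2.boxPoints(rr),.025).round(4))
```

```text
headplane [ 0.7910705  -0.23593417  0.26556   ] [-0.41465289  0.13582896  0.89978524] 0.0013942773370007487 808 tilt 25.870148107005907
rect ((395.5400695800781, 96.89448547363281), (25.631826400756836, 36.690589904785156), 20.772254943847656) [[377.051    109.50207 ]
 [390.06345   75.196465]
 [414.02914   84.2869  ]
 [401.0167   118.59251 ]]
corners [[ 0.7664 -0.1979  0.2485]
 [ 0.8336 -0.2201  0.2828]
 [ 0.8155 -0.2728  0.2824]
 [ 0.7478 -0.2516  0.248 ]] [np.float64(0.0568), np.float64(0.0786), np.float64(0.0557), np.float64(0.0788)]
proj head in scene [[137.27667868 198.78853337]]
(np.int64(399), np.int64(85)) [ 0.815 -0.241  0.276] [255 255 255]
(np.int64(397), np.int64(89)) [ 0.806 -0.237  0.274] [255 255 255]
(np.int64(396), np.int64(94)) [ 0.797 -0.236  0.267] [255 255 255]
(np.int64(394), np.int64(98)) [ 0.789 -0.232  0.264] [255 255 255]
(np.int64(393), np.int64(103)) [ 0.78  -0.232  0.256] [255 255 255]
(np.int64(391), np.int64(107)) [ 0.772 -0.228  0.254] [255 255 255]
(np.int64(389), np.int64(111)) [ 0.763 -0.224  0.251] [255 255 255]
(np.int64(388), np.int64(116)) [ 0.754 -0.223  0.243] [50 48 53]
(np.int64(386), np.int64(120)) [ 0.746 -0.22   0.239] [46 48 50]
(np.int64(384), np.int64(124)) [ 0.738 -0.216  0.236] [46 46 48]
(np.int64(383), np.int64(129)) [ 0.727 -0.214  0.233] [251 250 251]
(np.int64(381), np.int64(133)) [ 0.719 -0.211  0.228] [249 247 248]
(np.int64(380), np.int64(138)) [ 0.768 -0.256  0.014] [67 69 70]
(np.int64(378), np.int64(142)) [ 0.76  -0.254  0.   ] [29 28 29]
foot [ 0.82019773 -0.23097706  0.01370132] ((391.989501953125, 117.23301696777344), (53.47443389892578, 92.12834167480469), 89.21517944335938)
scene hi pts 1458 114 171 190 242
ball [ 0.42397223 -0.22020794  0.08399443] [371.68235294 265.08235294] 85
box ((368.0, 254.0), (26.0, 18.0), 90.0) [[ 0.4857 -0.1981  0.025 ]
 [ 0.4868 -0.2458  0.025 ]
 [ 0.4187 -0.2465  0.025 ]
 [ 0.4178 -0.1989  0.025 ]]
```

The head plane gives a 26° down-tilt and a head width of 56 mm, which matches the description. The tool only turns about its own z, so the sink must be pitched about the grip axis by pushing its foot against the divider. Next I measure the sink's pose and compute the lamp moves.

```bash
cat >> h.py <<'E'
def delta(*W):
    p,Rm,s=tool()
    for w in W: print("d",w,(Rm.T@(np.array(w)-p)*1000).round(0))
E
python3 - <<'E'
from h import *
T=np.load("top0.npz");P=cloud("top",T["de"]);im=T["im"]
for nm,(u0,u1,v0,v1),zz in (("sink",(195,230,170,204),.07),("block",(150,190,185,210),.07),("trafo",(205,240,215,245),.056)):
    b=np.zeros(P.shape[:2],bool);b[v0:v1,u0:u1]=1
    bb=b&(P[...,2]>zz-.012)&(P[...,2]<.1)
    w=onz("top",np.argwhere(bb)[:,::-1],zz)[:,:2].astype(np.float32)*1000
    print(nm,bb.sum(),cv2.minAreaRect(w),cv2.boxPoints(cv2.minAreaRect(w)).round(0).tolist())
# plate: bright top
b=np.zeros(P.shape[:2],bool);b[172:202,197:228]=1
bb=b&(im.min(2)>235);w=onz("top",np.argwhere(bb)[:,::-1],.07)[:,:2].astype(np.float32)*1000
print("bright",bb.sum(),cv2.minAreaRect(w),w.mean(0))
r=(P[...,2]>.010)&(P[...,2]<.06);r[:155]=0;r[272:]=0;r[:,:138]=0;r[:,255:]=0
c,rad=cv2.minEnclosingCircle(np.argwhere(r)[:,::-1].astype(np.float32));print("carousel",onz("top",[c],.032),rad)
print("divider px",onz("top",[(244,202),(195,213),(150,225),(186,165),(207,262)],.03).round(3))
s=cv2.resize(np.load("scene0.npz")["im"][235:325,290:410],None,fx=5,fy=5,interpolation=2);t=cv2.resize(im[168:206,190:240],None,fx=10,fy=10,interpolation=2)
k=np.zeros((450,800,3),np.uint8);k[:,:500]=s[:450,100:600];k[:380,500:800]=t[:380,:300];cv2.imwrite("pics/crop2.png",k[:,:,::-1])
delta((.5,.2,.40),(.385,-.222,.31),(.385,-.222,.238),(.462,-.222,.238))
E
```

```text
sink 119 ((622.3234252929688, 194.0982666015625), (25.389842987060547, 43.946895599365234), 35.61723709106445) [[599.0, 205.0], [625.0, 169.0], [645.0, 184.0], [620.0, 219.0]]
block 159 ((588.1650390625, 307.56134033203125), (47.25018310546875, 22.75644302368164), 82.79103088378906) [[574.0, 286.0], [596.0, 283.0], [602.0, 330.0], [580.0, 332.0]]
trafo 268 ((506.55914306640625, 160.58290100097656), (45.5968132019043, 42.950401306152344), 20.56715965270996) [[478.0, 173.0], [493.0, 132.0], [535.0, 148.0], [520.0, 189.0]]
bright 763 ((612.9542236328125, 186.59107971191406), (75.15037536621094, 78.62274169921875), 1.4729446172714233) [612.82404 187.42043]
carousel [[0.54657107 0.23457101 0.032     ]] 52.502193450927734
divider px [[0.58  0.106 0.03 ]
 [0.548 0.235 0.03 ]
 [0.512 0.354 0.03 ]
 [0.676 0.265 0.03 ]
 [0.42  0.198 0.03 ]]
d (0.5, 0.2, 0.4) [-411. -277.    4.]
d (0.385, -0.222, 0.31) [-435. -713.   95.]
d (0.385, -0.222, 0.238) [-435. -713.  167.]
d (0.462, -0.222, 0.238) [-508. -689.  167.]
```

View pics/crop2.png

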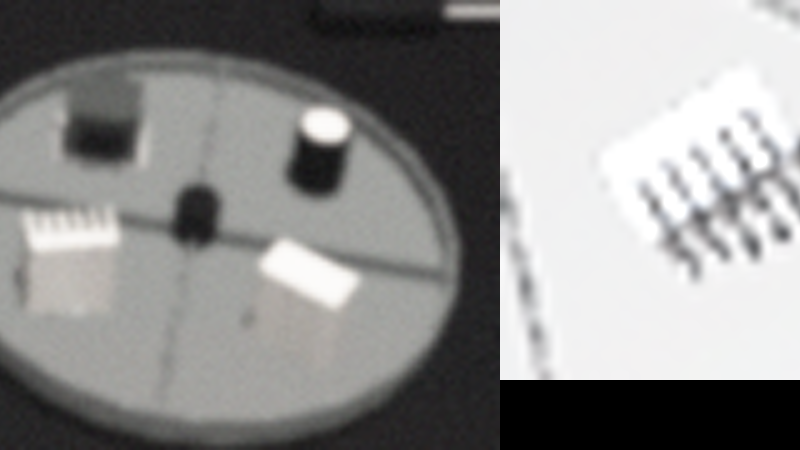

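The crop confirms the choice. In the scene view the finned part has its flat plate towards +x and its fins towards the robot; the plain block is to its right. Measured sizes agree: 25×44 mm for the sink, and pockets 85 mm from the carousel middle. Lamp first.

Call:
jog_arm --increments '[-45, -30, 0, 0, 0, -90, -60, 0, 0, 0, -135, -90, 0, 0, 0, -180, -120, 0, 0, 0, -225, -150, 0, 0, 0, -270, -180, 0, 0, 0, -315, -210, 0, 0, 0, -360, -240, 0, 0, 0, -411, -277, 4, 0, 0, -411, -277, 4, 0, 0]' --newtons 30

```text
time: 1.1
position: [0.5011, 0.1977, 0.4004]
orientation: [-0.505, -3.101, 0.001]
ft_force: [1.1, 0.5, 0.4]
finger_gap: 0.0003
grasp_force: 0.0
```

Run:
```python
from h import *
p,R_,s=tool();print(p,s["finger_gap"],s["time"])
delta((.385,-.222,.31),(.385,-.222,.238),(.462,-.222,.238))
```

```text
[0.50109189 0.19774435 0.40043467] 0.0003497973171660203 1.1
d (0.385, -0.222, 0.31) [ -23. -435.   91.]
d (0.385, -0.222, 0.238) [ -23. -435.  163.]
d (0.462, -0.222, 0.238) [ -96. -410.  163.]
```

Call:
jog_arm --increments '[-3, -48, 10, 0, 0, -6, -96, 20, 0, 0, -9, -144, 30, 0, 0, -12, -190, 40, 0, 0, -14, -238, 50, 0, 0, -16, -286, 60, 0, 0, -18, -334, 70, 0, 0, -21, -382, 80, 0, 0, -23, -430, 91, 0, 0, -23, -435, 91, 0, 0]'

```text
time: 2.1
position: [0.381, -0.2257, 0.3083]
orientation: [-0.521, -3.094, 0.005]
ft_force: [0.9, 0.5, 0.3]
finger_gap: 0.0002
grasp_force: 0.0
```

Call:
jog_arm --increments '[0, 0, 35, 0, 0, 0, 0, 72, 0, 0, 0, 0, 72, 0, 0]'

```text
time: 2.4
position: [0.3836, -0.2186, 0.2344]
orientation: [-0.5, -3.094, -0.003]
ft_force: [-0.7, 1.2, 0.9]
finger_gap: 0.0
grasp_force: 0.0
```

Run:
```python
from h import *
p,R_,s=tool();print(p,s["ft_force"],s["time"])
delta((.385,-.222,.238),(.462,-.222,.238))
```

```text
[ 0.3836217  -0.21863321  0.23443699] [-0.7358581   1.15576852  0.8741027 ] 2.4
d (0.385, -0.222, 0.238) [-2. -3. -4.]
d (0.462, -0.222, 0.238) [-75.  21.  -4.]
```

Call:
jog_arm --increments '[-15, 4, -2, 0, 0, -27, 8, -2, 0, 0, -38, 11, -2, 0, 0, -48, 14, -2, 0, 0, -58, 16, -2, 0, 0, -67, 19, -2, 0, 0, -75, 21, -2, 0, 0, -78, 22, -2, 0, 0, -78, 22, -2, 0, 0, -78, 22, -2, 0, 0]'

```text
time: 3.4
position: [0.4589, -0.2235, 0.239]
orientation: [-0.503, -3.082, 0.004]
ft_force: [-14.5, 2.7, 10.2]
finger_gap: -0.0002
grasp_force: 7.4
```

Call:
jog_arm --increments '[20, -6, 0, 0, 0, 40, -12, -20, 0, 0, 40, -12, -65, 0, 0.5, 40, -12, -110, 0, 1, 40, -12, -150, 0, 1]'

```text
time: 3.9
position: [0.4238, -0.2224, 0.3921]
orientation: [0.503, 3.099, 0.0]
ft_force: [0.9, -1.0, -1.6]
finger_gap: 0.0429
grasp_force: 0.0
```

Run:
```python
from h import *
T,de=shoot("top","top1");P=cloud("top",de)
b=(P[...,2]>.06)&(P[...,2]<.12)&(P[...,0]>.40)&(P[...,0]<.5)&(abs(P[...,1]+.222)<.035)
print("ball",P[b].mean(0) if b.any() else None,b.sum(),P[b][:,2].max() if b.any() else 0)
S,_=shoot("scene","scene1")
a=cv2.resize(T[225:285,335:435],None,fx=4,fy=4);c=cv2.resize(S[165:235,180:280],None,fx=4,fy=4)
k=np.zeros((280,800,3),np.uint8);k[:240,:400]=a;k[:,400:]=c;cv2.imwrite("pics/lamp1.png",k[:,:,::-1])
p,Rm,s=tool();print(p,s["time"],s["q"])
d=np.radians(35.6)
xs=np.array([np.cos(d),np.sin(d),0]);ys=np.array([-np.sin(d),np.cos(d),0])
y=Rm[:,1];print("turn about tool z", np.arctan2(ys@Rm[:,0],ys@Rm[:,1]), "(positive => -this?)")
delta((.53,0.05,.35),(.622,.194,.33),(.622,.194,.211))
```

```text
ball [ 0.47982349 -0.218954    0.0834005 ] 84 0.09334425858133044
[ 0.42552509 -0.22283886  0.39483236] 4.0 [ 0.64473163  0.5359693  -0.39622641  2.00010046  0.3306555   0.65491761
  1.28425803]
turn about tool z 0.9438705341540586 (positive => -this?)
d (0.53, 0.05, 0.35) [-12. 292.  45.]
d (0.622, 0.194, 0.33) [-53. 458.  65.]
d (0.622, 0.194, 0.211) [-52. 458. 184.]
```

View pics/lamp1.png

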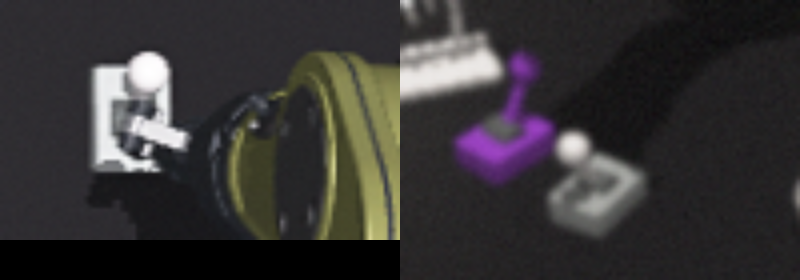

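The top crop shows the grey box's ball at (148,73), over on the far side. Measured x is 0.480, about 28 mm beyond the pivot, so the lamp is on. Purple is untouched. Next is the move over the sink with the gripper open.

Call:
jog_arm --increments '[-5, 46, 6, -0.1, 1, -11, 92, 13, -0.2, 1, -16, 138, 20, -0.3, 1, -21, 184, 26, -0.4, 1, -26, 230, 33, -0.5, 1, -32, 276, 39, -0.6, 1, -37, 322, 46, -0.7, 1, -42, 368, 52, -0.8, 1, -48, 414, 59, -0.9, 1, -53, 458, 65, -0.944, 1]'

```text
time: 5.0
position: [0.6194, 0.1973, 0.3238]
orientation: [0.966, -2.989, -0.0]
ft_force: [0.2, 0.0, 0.6]
finger_gap: 0.085
grasp_force: 0.0
```

Call:
jog_arm --increments '[0, 0, 0, 0, 1, 0, 0, 0, 0, 1]'

```text
time: 5.2
position: [0.6185, 0.1967, 0.3237]
orientation: [0.964, -2.989, -0.001]
ft_force: [-1.0, -1.4, 0.1]
finger_gap: 0.0854
grasp_force: 0.0
```

Run:
```python
from h import *
p,Rm,s=tool();print(p,Rm,s["q"],s["finger_gap"])
S,de=shoot("scene","scene2");Q=cloud("scene",de)
b=(Q[...,2]>.055)&(Q[...,2]<.085)&(np.hypot(Q[...,0]-.622,Q[...,1]-.194)<.05)
w=Q[b][:,:2].astype(np.float32)*1000;print("sink top from scene",b.sum(),cv2.minAreaRect(w),Q[b][:,2].max())
delta((.622,.194,.26),(.622,.194,.213))
```

```text
[0.61845422 0.19668534 0.32372424] [[-8.11726892e-01 -5.84036182e-01 -1.09145526e-03]
 [-5.84036658e-01  8.11727269e-01  1.52667305e-04]
 [ 7.96800763e-04  7.61374037e-04 -9.99999393e-01]] [-0.09097218  0.86437986 -0.55473973  1.54899776  0.54238705  0.8868748
  1.35686299] 0.0854425185729573
sink top from scene 157 ((623.4678955078125, 195.28233337402344), (29.485435485839844, 44.4888801574707), 34.30595779418945) 0.07119930327448809
d (0.622, 0.194, 0.26) [-2. -3. 64.]
d (0.622, 0.194, 0.213) [ -2.  -3. 111.]
```

Call:
jog_arm --increments '[-3, -2, 40, 0, 1, -4, -3, 80, 0, 1, -4, -3, 105, 0, 1, -4, -3, 115, 0, 1, -4, -3, 115, 0, 0.7, -4, -3, 115, 0, 0.45, -4, -3, 115, 0, 0.3, -4, -3, 115, 0, 0.3, -4, -3, 115, 0, 0.3]' --newtons 25

```text
time: 6.15
position: [0.6243, 0.1956, 0.2117]
orientation: [-0.96, 2.988, 0.0]
ft_force: [0.1, -0.5, 6.8]
finger_gap: 0.0438
grasp_force: 26.8
```

Call:
jog_arm --increments '[0, 0, -10, 0, 0.3, 0, 0, -25, 0, 0.3, 0, 0, -30, 0, 0.3, 0, 0, -30, 0, 0.3]'

```text
time: 6.55
position: [0.624, 0.1956, 0.2413]
orientation: [-0.961, 2.988, 0.001]
ft_force: [-0.4, -0.0, -1.1]
finger_gap: 0.0437
grasp_force: 26.0
```

Run:
```python
from h import *
p,Rm,s=tool();print(p,s["finger_gap"],s["grasp_force"],s["time"])
c=np.array([.5466,.2346]);u=np.array([.242,-.970]);n=np.array([.970,.242])
for k in (.055,.03,.02,0,-.005):
  q=c+u*.066+n*k; print(k); delta((*q,p[2]))
print("turn",np.arctan2(Rm[1,0],Rm[0,0]),np.arctan2(-n[1],-n[0]))
```

```text
[0.62401044 0.19559637 0.24130873] 0.04373731469031633 25.996702015399933 6.55
0.055
d (np.float64(0.615922), np.float64(0.18389), np.float64(0.2413087286763544)) [13. -5. -0.]
0.03
d (np.float64(0.591672), np.float64(0.17784), np.float64(0.2413087286763544)) [37.  4. -0.]
0.02
d (np.float64(0.5819719999999999), np.float64(0.17542000000000002), np.float64(0.2413087286763544)) [46.  8. -0.]
0
d (np.float64(0.562572), np.float64(0.17058), np.float64(0.2413087286763544)) [65. 15. -0.]
-0.005
d (np.float64(0.5577219999999999), np.float64(0.16937000000000002), np.float64(0.2413087286763544)) [69. 17. -0.]
turn -2.5195316719092484 -2.8970991917834175
```

Call:
jog_arm --increments '[5, -2, 0, 0.13, 0.3, 10, -4, 0, 0.26, 0.3, 13, -5, 0, 0.378, 0.3, 13, -5, 10, 0.378, 0.3, 13, -5, 20, 0.378, 0.3, 13, -5, 25, 0.378, 0.3, 13, -5, 25, 0.378, 0.3]'

```text
time: 7.25
position: [0.6154, 0.1836, 0.213]
orientation: [0.385, -3.115, 0.0]
ft_force: [-0.1, -0.8, -1.7]
finger_gap: 0.0435
grasp_force: 26.0
```

Call:
jog_arm --increments '[8, 0, 0, 0, 0.3, 16, 0, 0, 0, 0.3, 24, 0, 0, 0, 0.3, 30, 0, 0, 0, 0.3, 36, 0, 0, 0, 0.3, 36, 0, 0, 0, 0.3]'

```text
time: 7.85
position: [0.5814, 0.1752, 0.2153]
orientation: [-0.383, 3.115, 0.001]
ft_force: [2.6, 0.1, -0.2]
finger_gap: 0.0434
grasp_force: 26.5
```

Run:
```python
from h import *
p,Rm,s=tool();print(p,Rm[:,0],s["finger_gap"],s["grasp_force"],s["ft_force"],s["time"])
c=np.array([.5466,.2346]);n=np.array([.970,.242]);print("k",(p[:2]-c)@n)
```

```text
[0.58141792 0.17515518 0.21532994] [-0.97022428 -0.24219025 -0.0029532 ] 0.04341441858086894 26.483295410871506 [ 2.62140089  0.12433297 -0.19491185] 7.85
k 0.01938773626942103
```

Call:
jog_arm --increments '[3, 0, 0, 0, 0.3, 6, 0, 0, 0, 0.3, 9, 0, 0, 0, 0.3, 9, 0, 0, 0, 0.3]'

```text
time: 8.25
position: [0.5758, 0.1736, 0.2164]
orientation: [-0.381, 3.108, 0.005]
ft_force: [8.9, 1.9, -0.5]
finger_gap: 0.0436
grasp_force: 26.9
```

Call:
jog_arm --increments '[3, 0, 0, 0, 0.3, 6, 0, 0, 0, 0.3, 9, 0, 0, 0, 0.3, 9, 0, 0, 0, 0.3]'

```text
time: 8.65
position: [0.5676, 0.1716, 0.217]
orientation: [-0.38, 3.106, 0.005]
ft_force: [8.7, 0.4, 3.2]
finger_gap: 0.0437
grasp_force: 27.8
```

Run:
```python
from h import *
p,Rm,s=tool();print(p,Rm[:,0],s["finger_gap"],s["grasp_force"],s["ft_force"],s["time"])
c=np.array([.5466,.2346]);n=np.array([.970,.242]);print("k",(p[:2]-c)@n)
S,de=shoot("scene","scene3");cv2.imwrite("pics/t1.png",cv2.resize(S[190:330,270:420],None,fx=4,fy=4)[:,:,::-1])
```

```text
[0.56763148 0.1715984  0.21702672] [-0.97038035 -0.24124011 -0.01285216] 0.04367709167027891 27.784601524472237 [8.74120956 0.36530063 3.17335941] 8.65
k 0.005154153559193737
```

View pics/t1.png

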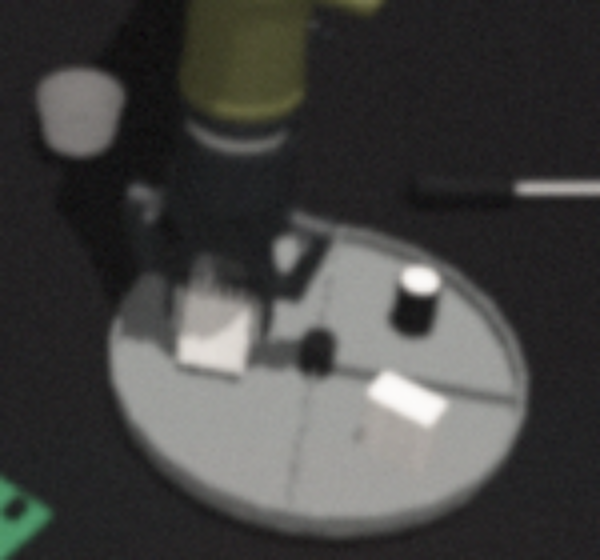

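The picture shows the sink held at crop pixel (215,330) with its foot against the divider and its plate tilting up. I push a little more and measure the plate plane.

Call:
jog_arm --increments '[3, 0, 0, 0, 0.3, 6, 0, 0, 0, 0.3, 8, 0, 0, 0, 0.3, 8, 0, 0, 0, 0.3]'

```text
time: 9.1
position: [0.5594, 0.1696, 0.2166]
orientation: [-0.381, 3.108, 0.005]
ft_force: [8.6, 1.2, 2.3]
finger_gap: 0.0437
grasp_force: 27.7
```

Call:
jog_arm --increments '[-8, 0, 0, 0, 0.3, -20, 0, -15, 0, 0.3, -20, 0, -60, 0, 0.3, -20, 0, -105, 0, 0.3, -20, 0, -130, 0, 0.3, -20, 0, -130, 0, 0.3]' --newtons 60

```text
time: 9.7
position: [0.5757, 0.1742, 0.3482]
orientation: [-0.382, 3.113, 0.003]
ft_force: [0.8, 0.3, -0.6]
finger_gap: 0.0432
grasp_force: 63.6
```

```bash
cat >> h.py <<'E'
def plate(de,c,nh,r=.045,n="scene"):
    Q=cloud(n,de); d=np.linalg.norm(Q-c,axis=2); X=Q[d<r]; N=len(X)
    best=None;rng=np.random.default_rng(0)   # RANSAC for plane facing nh
    for _ in range(1500):
        a=X[rng.choice(N,3,False)];v=np.cross(a[1]-a[0],a[2]-a[0]);l=np.linalg.norm(v)
        if l<1e-4: continue
        v/=l; v*=np.sign(v@nh) or 1
        if v@nh<.6: continue
        k=abs((X-a[0])@v)<.0025
        if best is None or k.sum()>best.sum(): best=k
    Y=X[best];v=np.linalg.svd(Y-Y.mean(0))[2][2];v*=np.sign(v@nh)
    return N,best.sum(),Y.mean(0),v,Y
E
python3 - <<'E'
from h import *
p,Rm,s=tool();print(p,s["grasp_force"],s["time"])
S,de=shoot("scene","scene4")
nh=-Rm[:,0];c=p+np.array([0,0,-.165])+nh*.012
N,k,m,v,Y=plate(de,c,nh);print(N,k,m,v,"pitch",np.degrees(np.arcsin(v[2])),"yaw",np.degrees(np.arctan2(v[1],v[0])),"toolyaw",np.degrees(np.arctan2(nh[1],nh[0])))
u=proj("scene",[c])[0].astype(int);print(u)
cv2.imwrite("pics/t2.png",cv2.resize(S[max(0,u[1]-70):u[1]+60,u[0]-70:u[0]+70],None,fx=4,fy=4)[:,:,::-1])
E
```

```text
[0.57569939 0.1742307  0.34820717] 63.620869517326355 9.7
520 323 [0.59556447 0.17928408 0.18909082] [0.87007294 0.22715971 0.43746034] pitch 25.941952716493756 yaw 14.632227766927498 toolyaw 13.97302198487148
[326 235]
```

View pics/t2.png

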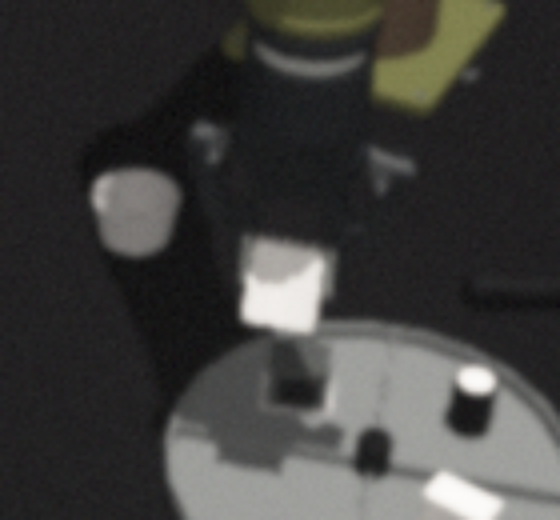

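The plate is pitched 25.9° up, matching the camera's 25.9° down-tilt, so the pitch is right. Next I compute the placing.

Run:
```python
from h import *
p,Rm,s=tool();de=np.load("scene4.npz")["de"]
nh=-Rm[:,0];c=p+np.array([0,0,-.165])+nh*.012
N,k,m,v,Y=plate(de,c,nh)
y=Rm[:,1];w=np.cross(v,y);w*=np.sign(w[2])
a=(Y-p)@w;b=(Y-p)@y;print("up ext",np.percentile(a,[1,5,95,99]),"lat",np.percentile(b,[1,5,95,99]))
f=m+w*((np.percentile(a,98)+np.percentile(a,2))/2-(m-p)@w);f=f-y*((f-p)@y)
off=(f-p)@nh;dz=f[2]-p[2];print("face",f,"off",off,dz)
x=np.array([.8556,-.2768,.4368]);F=np.array([.8085,-.2416,.25])-.2*x
h=np.array([x[0],x[1],0]);h/=np.linalg.norm(h)
t=F-h*off-np.array([0,0,dz]);print("focus",F,"tcp",t)
print("turn",np.arctan2(nh[1],nh[0])-np.arctan2(h[1],h[0]));delta(t-.08*h+[0,0,.02],t)
```

```text
up ext [-0.1757131  -0.1727775  -0.12734585 -0.12563461] lat [-0.02636544 -0.02091335  0.02377059  0.03101535]
face [0.59619718 0.17894658 0.18745031] off 0.02163283984062655 -0.158434261422197
focus [ 0.63738 -0.18624  0.16264] tcp [ 0.61679747 -0.17958123  0.32107426]
turn 0.5568991223417462
d [ 0.5406816  -0.15495655  0.34107426] [ 113. -311.    5.]
d [ 0.61679747 -0.17958123  0.32107426] [  45. -353.   25.]
```

Call:
jog_arm --increments '[14, -39, 1, 0.07, 0.3, 28, -78, 1, 0.14, 0.3, 42, -117, 2, 0.21, 0.3, 56, -156, 2, 0.28, 0.3, 70, -195, 3, 0.35, 0.3, 84, -234, 4, 0.42, 0.3, 98, -273, 4, 0.49, 0.3, 110, -302, 5, 0.55, 0.3, 113, -311, 5, 0.557, 0.3, 113, -311, 5, 0.557, 0.3]'

```text
time: 10.75
position: [0.5396, -0.1571, 0.338]
orientation: [-0.493, -3.099, 0.001]
ft_force: [0.5, 0.5, -0.5]
finger_gap: 0.0433
grasp_force: 63.7
```

Run:
```python
from h import *
p,Rm,s=tool();print(p,Rm[:,0],s["grasp_force"],s["time"],s["q"]);delta((.6168,-.1796,.3211))
```

```text
[ 0.53963174 -0.15710171  0.33798397] [-0.95064794  0.31024764  0.00385923] 63.661092817783356 10.75 [ 0.41028708  0.71319712 -0.3534727   1.81706554  0.36888223  0.68063466
  1.1007203 ]
d (0.6168, -0.1796, 0.3211) [-80.   3.  17.]
```

Call:
jog_arm --increments '[-20, 1, 5, 0, 0.3, -40, 2, 9, 0, 0.3, -60, 2, 13, 0, 0.3, -72, 3, 15, 0, 0.3, -80, 3, 17, 0, 0.3, -80, 3, 17, 0, 0.3, -80, 3, 17, 0, 0.3, -80, 3, 17, 0, 0.3]'

```text
time: 11.55
position: [0.6172, -0.1767, 0.3226]
orientation: [-0.488, -3.102, -0.0]
ft_force: [0.4, 0.3, -0.5]
finger_gap: 0.0428
grasp_force: 63.6
```

Run:
```python
from h import *
p,Rm,s=tool();print(p,Rm[:,0],s["ft_force"],s["time"],np.abs(s["joint_velocities"]).max());delta((.6168,-.1796,.3211))
S,de=shoot("scene","scene5");T,dt=shoot("top","top5")
nh=-Rm[:,0];c=p+nh*.0216+[0,0,-.158]
try:
    N,k,m,v,Y=plate(de,c,nh);print(N,k,m,v)
except Exception as e: print(e)
u=proj("scene",[c])[0].astype(int);w=proj("top",[c])[0].astype(int)
a=cv2.resize(S[u[1]-90:u[1]+60,max(0,u[0]-100):u[0]+100],(533,400));b=cv2.resize(T[w[1]-75:w[1]+50,w[0]-40:w[0]+43],(266,400))
cv2.imwrite("pics/fin.png",np.hstack([a,b])[:,:,::-1])
```

```text
[ 0.61717435 -0.17667921  0.32264815] [-0.95178034  0.3067783   0.00112151] [ 0.38897265  0.25538802 -0.4725299 ] 11.55 0.00553646201959845
d (0.6168, -0.1796, 0.3211) [-1. -3.  2.]
388 208 [ 0.63621352 -0.18165261  0.16441736] [ 0.86235619 -0.27048565  0.42799452]
```

View pics/fin.png

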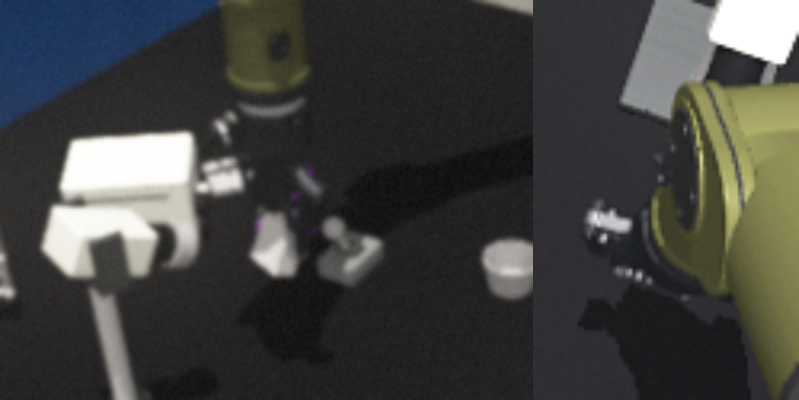

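The picture shows the sink held in front of the lens at crop pixel (275,250), plate facing the barrel at (180,240), with nothing touching. The plate normal agrees with the lens axis within 1° and the position is within about 4 mm. I trim that last bit and hand in.

Call:
jog_arm --increments '[-1, -3, 1, 0, 0.3, -1, -3, 1, 0, 0.3, -1, -3, 1, 0, 0.3, -1, -3, 1, 0, 0.3, -1, -3, 1, 0, 0.3]'

```text
time: 12.15
position: [0.6178, -0.1805, 0.3217]
orientation: [0.489, 3.103, 0.0]
ft_force: [-0.9, 0.3, 0.1]
finger_gap: 0.0431
grasp_force: 63.6
```

```bash
python3 -c "
from h import *
print(ctrl.job_done())"
```

```text
the job is handed in; nothing more can be done
None
```

I handed the job in at about 12 s (limit 48 s): the lamp is on and the heat sink is held still at the focus point, plate within about 1° of square and within about 4 mm by the last camera measurement; no verdict was returned.

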